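# Clip the test weight onto the load cell's eye

### The job

Pick up the steel test weight by the black tab on its snap hook, press the hook's sprung gate against the front bar of the load cell's eye so that the gate opens and snaps shut behind the bar, then lower the weight until the bar carries it before you let go, and leave it hanging there at rest. Be gentle: the load cell is ruined by more than 15 N. Do not disturb the small brass weights and the timer lying about.

Things in the scene. Friction and masses are not known exactly. Their poses are not given: they have to be found in the camera images.
- hanger: Loose bare-steel test weight with a snap hook on top, 0.26 to 0.46 kg, 161 mm tall; starts standing upright on its flat foot. Origin: centre of the underside; z up; +x is the gate (mouth) side. Round weight 44 mm diameter, z 0 to 31; neck 11 mm diameter to z 50; hook: closed loop of 8 mm round bar in the x-z plane, z 46 to 130, x -24 to +20; grip tab above it.
- tab (a point): Centre of the black grip tab on top of the hook: 24 (x) x 10 (y) x 34 (z) mm, at x 0, y 0, z 144 of hanger (z 127 to 161). Take it from above, fingers closing along the hanger's y, tips no lower than hanger z 131.
- mouth (a point): Middle of the hook's mouth, x 16, z 90 mm of hanger, between the gate's pivot boss (top z 70) and the nose (bar at x 16 reaching down to z 108), closed by the gate. An 8 mm bar enters with its centre at z 76 to 102; bring it in to x -4 to +7 (spine face at x -16), then lower the hook so it goes up into the arch; with its centre above about z 110 the gate springs shut under it.
- gate (a joint): Sprung gate of the snap hook: a 6 mm round bar, pivot at x 16, z 64 of hanger, tip up at z 105 just under the nose. 0 rad = shut, grows to 1.15 as it is pushed inward (towards the hanger's -x); the spring shuts it (torque 0.024 N m shut, 0.064 N m at 1 rad, so some 1 to 4 N at the bar). It cannot open outward.
- arch (a point): Point on the underside of the hook's arch, at x 0, y 0, z 122 mm of hanger; a seated 8 mm bar has its centre 4 mm below it.
- stand: Load-cell stand fixed on the desk: grey base plate 165 x 90 x 12 mm (x -45 to +120), aluminium column 36 x 36 mm at x +98, top z 203. A black clamp carriage on the column carries a round 30 mm load cell (x +46 to +66) with the steel eye in front. Origin: on the desk straight under the middle of the eye's front bar; +x points from the eye to the column, z up.
- eye_mid (a point): x 0, y 0, z 170 mm of the stand: middle of the eye's front bar if the carriage is at mid-height. It is clamped up to 9 mm higher or lower and this point does not follow: the bar's true centre is at z 161 to 179 and must be seen or felt. Eye: flat closed loop of 8 mm bar, rigid; front bar straight along y, -18 to +18; hole behind it x +4 to +30, 34 wide; nothing above. Hook on moving along +x.
- cal_weight_100: Brass weight 25 x 25 x 34 mm, bystander; origin centre of underside.
- cal_weight_50: Brass weight 20 x 20 x 30 mm, bystander; origin centre of underside.
- cal_weight_20: Brass weight 15 x 15 x 24 mm, bystander; origin centre of underside.
- lab_timer: White timer 66 x 62 x 15 mm lying on the desk, bystander; origin centre of underside.
Not all that is in view belongs to the job. There is more than one size of the hanger; the one meant has the size given above.

How it is judged:
On the way, in this order (a step that is already met when the one before it is completed fails the run):
1. the eye's bar presses the gate open (value of joint gate above 0.3 rad and contact force between hanger and stand above 0.5 N), for 0.05 s.
2. the bar is inside the hook, the gate has snapped shut, and the bar takes weight while the gripper still holds the tab (x of eye_mid in the frame of hanger between -0.017 and 0.011 m and z of eye_mid in the frame of hanger between 0.105 and 0.132 m and y of arch in the frame of stand between -0.02 and 0.02 m and value of joint gate below 0.1 rad and contact force between hanger and stand above 1.2 N and contact force between the fingers and hanger above 1 N), for 0.1 s.
At the end, for the whole second after the job is handed in: The weight hangs still (under 0.08 m/s) from the eye: bar in the loop under the arch (within about 15 mm), arch within 20 mm of the bar's middle, gate shut (below 0.1 rad), bar carrying over 1.8 N, tilt under 0.3 rad, foot over 30 mm above the desk (x of eye_mid in the frame of hanger between -0.017 and 0.011 m and z of eye_mid in the frame of hanger between 0.105 and 0.132 m and y of arch in the frame of stand between -0.02 and 0.02 m and value of joint gate below 0.1 rad and contact force between hanger and stand above 1.8 N and angle between hanger's own z axis and vertical below 0.3 rad and linear speed of hanger below 0.08 m/s and height (world z) of hanger above 0.03 m); the robot touches nothing.
It fails at once if the load cell is overloaded: more than 15 N between hanger and stand (contact force between hanger and stand above 15 N).
It fails at once if the arm or fingers push the stand with more than 15 N (contact force between any of the arm, the fingers and stand above 15 N).
It fails at once if a bystander is moved more than 20 mm (distance of any of cal_weight_100, cal_weight_50, cal_weight_20, lab_timer from where it was at the start of the episode above 0.02 m).
It also fails if it takes over 61 s, if anything falls off the work surface, if the arm or the gripper's body presses on something with over 40 N, if the wrist force passes 120 N, or if a joint passes its speed limit or range.

### The arm

A 7-joint arm with a two-finger parallel gripper is mounted at the origin on a cart in front of the work surface, level with it; the furniture and walls round the work are solid. World frame = base frame: x ahead of the robot, y to its left, z up, the work surface at z = 0. Lengths are in m, angles in rad, forces in N, time in s.
With the tool pointing down it reaches from about 0.425 to 0.925 m from the base axis. Payload 6.8 kg.
Tool frame: the origin (TCP) lies midway between the tips of the shut fingers; the grasp point (between the pads) lies bot.grip_point_offset behind it (bot.grip_point_offset is the distance from the TCP to the grasp point, in m); z points along the fingers, y is the line along which they close (so a half turn about z gives the same grasp; the last joint's range is limited). The gripper opens to 85 mm and grips with 20 to 120 N. Pads are 22 mm wide; open, the fingers measure 114 mm over their backs; the gripper's body (76 mm by 85 mm) begins 54 mm behind the grasp point. The pads swing forward as they close: fully open they stand 13 mm farther back than shut.
Start: joints at [-1.423, 0.477, 0.022, 1.555, -0.011, 1.109, -0.083], TCP at [0.171, 0.653, 0.231] pointing down, gripper open.
Joint ranges: [-2.96, 2.96], [-0.34, 2.1], [-1.41, 1.46], [0.24, 2.44], [-1.37, 4.51], [0.17, 1.92], [-2.96, 2.96]. Speed limits (rad/s): [2.39, 2.39, 3.14, 3.14, 3.14, 3.14, 3.14].

### API

Orientations are given as a unit quaternion [w, x, y, z].
In Python, from station import get_obs, cams, job, bot gives the robot as it stands.
- The arm moves only by the tool arm_command, never from a script. Its argument "rows" is a list that holds one entry, the list of rows, each a list of 5 numbers: the finger opening in mm, from 0 to 85.4, then the shift along the world's x, y, z in units of 60 mm (1.0 is 60 mm), then the turn about the world's z in units of 0.08 rad (1.0 is 0.08 rad). In form: [[[grip, x, y, z, turn], ...]]. A call has exactly 10 rows; each row shifts and turns the commanded pose from where the row before left it; what a row does not reach is not made up. A row lasts 1/8 s, in which the tool goes at most 62.5 mm and 10.7 degrees, less where a joint would pass 70% of its speed; a pose out of reach is approached as far as the arm can. A call with a number of a shift or a turn outside -1 to 1 is refused whole. A call with a gripper value outside its range is refused whole. The fingers move at their own pace and stop on an object; "newtons" is the grip in N (left out, the last holds). Time passes only in rows, so rows that do not move let the fingers close, or fill a call up. It gives the time, the measured TCP pose, the force, the opening and the grip force at its end, in the units of the state.
- get_obs(): the state, without advancing time (a new reading comes with each control period).
- cams.read_camera(name): name is "scene" or "top"; returns the picture (384x512x3 uint8, red, green, blue); there is no depth.
- cams.camera_params(name): a dict with "K" (3x3 intrinsics, pixels), "extrinsics" (4x4, takes a point from camera to world coordinates). Camera axes: x right, y down, z forward; pixel columns grow to the right and rows downward; lengths in m; the calibration is good to about 2 mm. A picture is of the moment at which its call begins. camera_params takes no time and is no camera call.
- job.hand_in(): hands the job in; it is judged then, once.
The state is a dict: "t": time; "q": joint angles; "joint_vel": joint speeds; "joint_torque": joint torques, N m; "eef_pos": TCP position; "tool_rot": TCP orientation; "contact_force": force on the tool from outside, world axes, zero at the start; "torque": the same for the moment, N m; "gripper_width": opening from 0.0 (shut) to 1.0 (fully open); "grasp_force": force on a finger pad.
Only numpy, scipy, OpenCV 4.12 (cv2) and the standard library are available. Lean on these libraries where they do the work, as an engineer would, in place of code of your own. Each camera call takes 0.05 s, during which the arm holds its last target. There are 200 camera calls.

## Working session

There is one attempt and no reset: what is moved stays moved. The work goes in short steps, Python scripts to look and compute and a tool call to move; the robot and the scene stay as the last step left them, time stands still between calls to the robot, and variables do not carry over. Pictures are saved under pics/ and viewed, at most 10 in all, crops included, and the job is handed in when it is done.

Besides the shell and the picture viewer there is one more tool, called after "Emit:" as name(argument=value, ...) on one line, values as JSON. arm_command: Moves the arm, as the interface text tells. Its arguments: {"type":"object","properties":{"rows":{"type":"array"},"newtons":{"type":"number"}},"required":["rows"]}

```bash
mkdir -p pics; ls; python3 - <<'E'
from station import get_obs,cams,job,bot
import cv2,numpy as np
o=get_obs()
for k,v in o.items(): print(k,np.round(v,3))
print(bot.grip_point_offset)
for n in("scene","top"):
    im=cams.read_camera(n); cv2.imwrite(f"pics/{n}0.png",im[:,:,::-1])
    p=cams.camera_params(n); print(n,np.round(p["K"],1).tolist(),np.round(p["extrinsics"],3).tolist())
E
```

```text
pics
t 0.0
q [-1.423  0.478  0.022  1.556 -0.011  1.109 -0.083]
joint_vel [ 0.001  0.001 -0.001  0.     0.     0.001 -0.001]
joint_torque [-0.0000e+00 -5.9646e+01  1.6080e+00 -2.8119e+01  1.2000e-02  1.0000e-02
  0.0000e+00]
eef_pos [0.171 0.652 0.23 ]
tool_rot [-0.     0.128  0.992 -0.001]
contact_force [ 0.871 -0.051  1.34 ]
torque [0.002 0.031 0.009]
grasp_force 0.0
gripper_width 0.999
0.0187
scene [[370.2, 0.0, 255.2], [0.0, 370.2, 188.0], [0.0, 0.0, 1.0]] [[-0.651, -0.38, 0.658, -0.082], [-0.759, 0.327, -0.562, 0.536], [-0.002, -0.865, -0.501, 0.564], [0.0, 0.0, 0.0, 1.0]]
top [[372.5, 0.0, 250.3], [0.0, 372.5, 191.1], [0.0, 0.0, 1.0]] [[-0.042, -0.974, 0.224, 0.305], [-0.999, 0.042, -0.004, 0.023], [-0.006, -0.224, -0.975, 0.946], [0.0, 0.0, 0.0, 1.0]]
```

View pics/scene0.png

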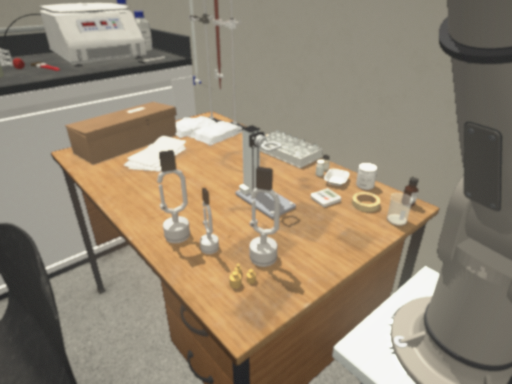

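View pics/top0.png

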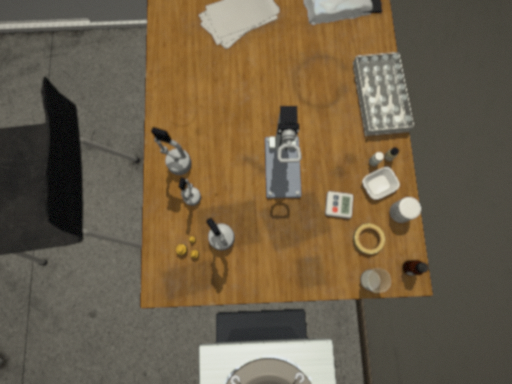

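The scene view shows three hangers (feet at about (177,232), (209,245), (264,252)) with the stand at (265,190). The top view shows the same feet at about (177,160), (190,196) and (221,237), and the eye at (289,150). The brass weights are near (187,250) and the timer at (340,205). Next I'll crop both views to compare sizes.

```bash
cat > h.py <<'E'
from station import get_obs,cams,job,bot
import cv2,numpy as np
P={n:cams.camera_params(n) for n in("scene","top")}
def proj(n,p):
    K=np.array(P[n]["K"]);E=np.linalg.inv(np.array(P[n]["extrinsics"]))
    c=E[:3,:3]@np.array(p,float)+E[:3,3]; return (K@c/c[2])[:2]
def ray(n,uv):
    K=np.array(P[n]["K"]);E=np.array(P[n]["extrinsics"])
    return E[:3,3],E[:3,:3]@np.linalg.solve(K,[uv[0],uv[1],1.])
def plane(n,uv,z):
    o,d=ray(n,uv); return o+d*(z-o[2])/d[2]
def tri(a,b):
    A=[];B=[]
    for n,uv in(("scene",a),("top",b)):
        o,d=ray(n,uv);d=d/np.linalg.norm(d);M=np.eye(3)-np.outer(d,d);A.append(M);B.append(M@o)
    return np.linalg.lstsq(np.vstack(A),np.hstack(B),rcond=None)[0]
def crop(src,out,x,y,w,h,s):
    im=cv2.imread(src)[y:y+h,x:x+w]; cv2.imwrite(out,cv2.resize(im,None,fx=s,fy=s,interpolation=cv2.INTER_CUBIC))
E
python3 - <<'E'
from h import *
crop("pics/scene0.png","pics/s1.png",150,120,160,120*5//4,5)if 0 else crop("pics/scene0.png","pics/s1.png",150,120,160,120+0,5)
crop("pics/scene0.png","pics/s2.png",150,175,160,120,5)
crop("pics/top0.png","pics/t1.png",140,95,200,150,4)
E
```

```text
(no output)
```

View pics/t1.png

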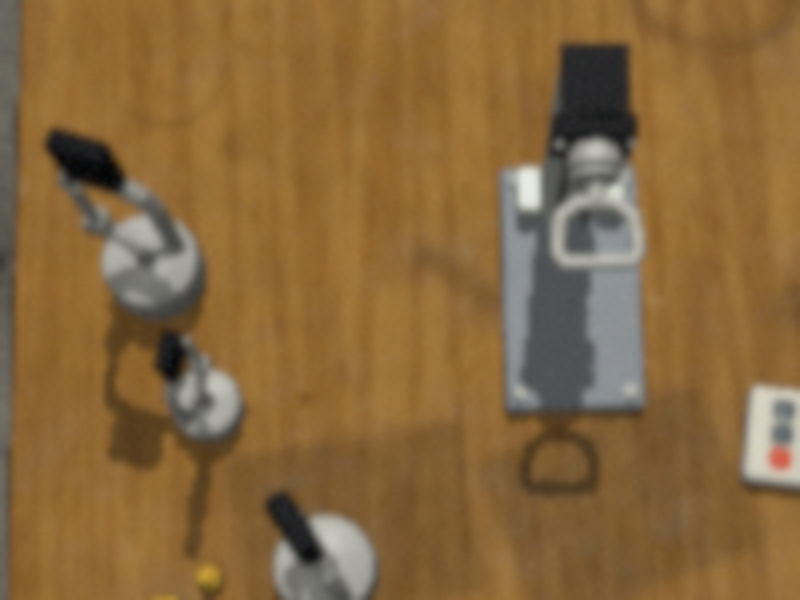

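```bash
python3 - <<'E'
from h import *
crop("pics/scene0.png","pics/s3.png",150,120,160,150,4)
E
```

```text
(no output)
```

View pics/s3.png

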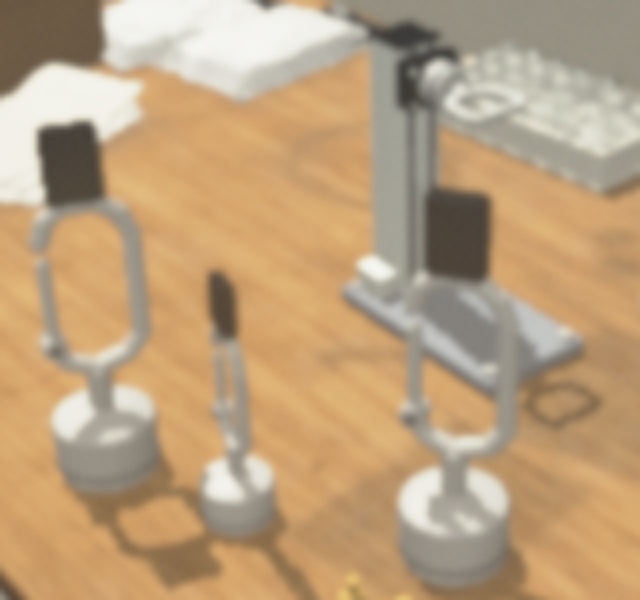

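```bash
python3 - <<'E'
from h import *
S=lambda x,y:(150+x/4,120+y/4); T=lambda x,y:(140+x/4,95+y/4)
for n,a,b in(("A tab",(71,163),(85,160)),("A disc",(105,412),(152,262)),("B tab",(223,306),(171,355)),("B disc",(237,483),(206,398)),("C tab",(458,235),(295,525)),("C disc",(454,498),(326,562))):
    p=tri(S(*a),T(*b)); print(n,p.round(4),(proj("scene",p)-S(*a)).round(1),(proj("top",p)-T(*b)).round(1))
# B radius at z=.031
for z in(.031,): print("B disc w",plane("top",T(168,398),z),plane("top",T(243,398),z))
print("base corners",[plane("top",T(*c),.012).round(4).tolist() for c in((500,168),(507,411),(643,409),(640,175))])
print("bar z170",[plane("top",T(*c),.17).round(4).tolist() for c in((553,262),(597,265),(642,262))])
print([plane("top",T(*c),0).round(4).tolist() for c in((208,578),(165,600),(771,440))])
E
```

```text
A tab [0.6047 0.2028 0.2063] [-0.1 -0. ] [0.1 0.1]
A disc [0.6029 0.2015 0.038 ] [0.5 0.1] [-0.4 -0.3]
B tab [0.5129 0.1692 0.1428] [-0.1 -0. ] [0.1 0.1]
B disc [0.515  0.1688 0.0198] [-0.4 -0.1] [0.3 0.2]
C tab [0.4057 0.0952 0.2051] [-0.6 -0.1] [0.4 0.4]
C disc [0.4061 0.0942 0.0356] [-0.1 -0. ] [0.1 0.1]
B disc w [0.51415078 0.19165084 0.031     ] [0.51211722 0.1444121  0.031     ]
base corners [[0.6659, -0.026, 0.012], [0.5006, -0.0221, 0.012], [0.4982, -0.1092, 0.012], [0.6569, -0.1187, 0.012]]
bar z170 [[0.5493, -0.0439, 0.17], [0.5465, -0.0677, 0.17], [0.5472, -0.0923, 0.17]]
[[0.4033, 0.1721, 0.0], [0.3906, 0.1993, 0.0], [0.4767, -0.1919, 0.0]]
```

B is the right one: 44 mm foot, tab at z≈143 mm, at about (0.513, 0.169). A and C are bigger. Next I need its yaw and the eye bar up close, so I'll make one composite picture.

```bash
python3 - <<'E'
from h import *
ims={n:np.mean([cams.read_camera(n).astype(float) for _ in range(4)],0)[:,:,::-1].astype(np.uint8) for n in("scene","top")}
for n in ims: cv2.imwrite(f"pics/{n}1.png",ims[n])
def c(n,x,y,w,h): return cv2.resize(ims[n][y:y+h,x:x+w],(400,300),interpolation=cv2.INTER_CUBIC)
a=np.vstack([np.hstack([c("scene",180,182,80,60)[:, :],c("scene",240,125,48,36)]),np.hstack([c("top",170,170,48,36),c("top",264,130,48,36)])])
cv2.imwrite("pics/comp.png",a)
E
```

```text
(no output)
```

View pics/comp.png

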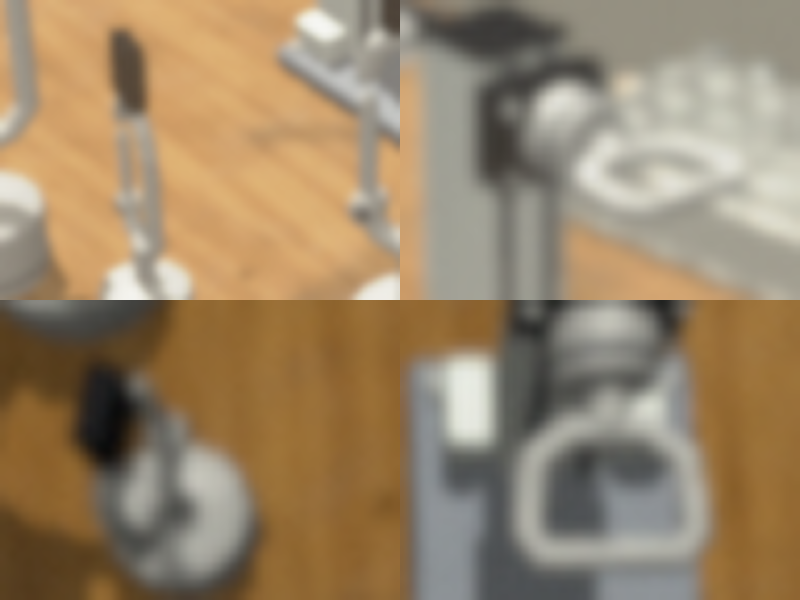

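The composite shows B edge-on in the scene view, with the boss on the left at tile (125,200) and the spine at x≈152. In the top view the tab runs (110,370)–(95,455). The eye's front bar is at tile (612,548). Two yaw candidates fit the scene view, so I'll project a few points for each.

```bash
python3 - <<'E'
from h import *
b=np.array([.513,.169])
pts={"boss":(16,64),"spine64":(-20,64),"spine90":(-20,90),"gate90":(16,90),"tabtop+":(12,161),"tabtop-":(-12,161),"tabbot+":(12,127),"tabbot-":(-12,127),"neck":(0,48),"discc":(0,31),"foot":(0,0)}
for yaw in(-22,-40,121,135):
    c,s=np.cos(np.radians(yaw)),np.sin(np.radians(yaw)); print(yaw)
    for k,(x,z) in pts.items():
        p=[b[0]+c*x/1e3,b[1]+s*x/1e3,z/1e3]
        print("  ",k,((proj("scene",p)-[180,182])*5).round(),((proj("top",p)-[170,170])*8.333+[0,300]).round())
E
```

```text
-22
   boss [133. 200.] [177. 430.]
   spine64 [150. 244.] [131. 544.]
   spine90 [146. 196.] [115. 525.]
   gate90 [129. 153.] [162. 408.]
   tabtop+ [120.  23.] [112. 356.]
   tabtop- [132.  50.] [ 78. 440.]
   tabbot+ [125.  89.] [134. 389.]
   tabbot- [137. 117.] [102. 469.]
   neck [143. 247.] [166. 492.]
   discc [145. 277.] [175. 505.]
   foot [149. 329.] [191. 526.]
-40
   boss [144. 199.] [192. 438.]
   spine64 [136. 245.] [113. 534.]
   spine90 [132. 198.] [ 96. 515.]
   gate90 [140. 152.] [177. 417.]
   tabtop+ [129.  22.] [124. 363.]
   tabtop- [123.  50.] [ 65. 433.]
   tabbot+ [134.  88.] [146. 395.]
   tabbot- [128. 117.] [ 90. 463.]
   neck [143. 247.] [166. 492.]
   discc [145. 277.] [175. 505.]
   foot [149. 329.] [191. 526.]
121
   boss [125. 239.] [110. 510.]
   spine64 [158. 195.] [215. 444.]
   spine90 [155. 149.] [201. 422.]
   gate90 [121. 191.] [ 93. 490.]
   tabtop+ [114.  50.] [ 55. 422.]
   tabtop- [137.  23.] [134. 373.]
   tabbot+ [119. 117.] [ 80. 453.]
   tabbot- [142.  89.] [156. 405.]
   neck [143. 247.] [166. 492.]
   discc [145. 277.] [175. 505.]
   foot [149. 329.] [191. 526.]
135
   boss [134. 240.] [118. 520.]
   spine64 [148. 194.] [205. 431.]
   spine90 [145. 147.] [191. 410.]
   gate90 [130. 192.] [102. 501.]
   tabtop+ [120.  50.] [ 62. 431.]
   tabtop- [131.  22.] [127. 365.]
   tabbot+ [126. 117.] [ 87. 460.]
   tabbot- [136.  88.] [149. 397.]
   neck [143. 247.] [166. 492.]
   discc [145. 277.] [175. 505.]
   foot [149. 329.] [191. 526.]
```

```bash
python3 - <<'E'
from h import *
y=np.radians(-2);ex=np.array([np.cos(y),np.sin(y)]);ey=np.array([-ex[1],ex[0]])
for z in(.161,.17,.179):
    o=plane("top",(289.6,159.8),z)[:2]
    print(z,o.round(4),[((proj("scene",[*(o+ex*a+ey*b),z])-[240,125])*8.333+[400,0]).round().tolist() for a,b in((0,.018),(0,0),(0,-.018),(.034,.0),(.017,0),(.017,.021),(.017,-.021))])
g=cv2.cvtColor(cv2.imread("pics/scene1.png"),cv2.COLOR_BGR2GRAY)
print(g[138:152,258:284])
g=cv2.cvtColor(cv2.imread("pics/top1.png"),cv2.COLOR_BGR2GRAY)
print(g[140:166,276:304:3])
E
```

```text
0.161 [ 0.5526 -0.0697] [[635.0, 250.0], [679.0, 234.0], [722.0, 219.0], [609.0, 199.0], [644.0, 217.0], [592.0, 234.0], [694.0, 200.0]]
0.17 [ 0.5498 -0.0687] [[639.0, 227.0], [683.0, 212.0], [727.0, 197.0], [613.0, 177.0], [648.0, 194.0], [596.0, 212.0], [698.0, 177.0]]
0.179 [ 0.547  -0.0676] [[643.0, 204.0], [688.0, 189.0], [732.0, 174.0], [617.0, 154.0], [652.0, 171.0], [600.0, 188.0], [703.0, 154.0]]
[[208 202 199 192 174 156 149 154 172 189 193 185 179 185 193 194 187 184
  187 196 199 195 188 184 190 197]
 [187 185 184 173 156 146 147 153 168 188 197 190 182 185 190 189 185 184
  190 199 203 201 194 187 188 191]
 [170 174 169 155 148 155 167 171 173 184 194 193 191 195 200 199 195 192
  194 198 200 199 195 190 189 191]
 [155 162 155 147 154 176 198 201 190 190 197 203 205 209 212 213 213 208
  205 204 201 199 197 193 193 193]
 [141 148 147 148 167 196 215 216 203 195 197 201 203 205 208 212 215 216
  216 216 213 209 204 198 198 198]
 [130 140 146 162 189 211 216 209 193 185 181 181 183 184 184 187 195 205
  214 219 222 220 214 203 199 198]
 [122 135 153 184 214 218 206 184 16
[... 1255 characters left out ...]
60 136 106]
 [ 91 166 100  66  99  83  89 155 140 105]
 [ 91 168  95  72 110  92 103 153 146 104]
 [ 89 169  93  78 117 116 123 152 153 103]
 [ 90 170  90  80 119 137 139 149 158 103]
 [ 90 171  88  81 115 146 145 146 159 104]
 [ 91 173  86  81 111 147 145 143 158 105]
 [ 90 173  90  82 111 148 146 142 158 106]
 [ 89 172 103  96 118 154 152 154 156 109]
 [ 87 166 135 130 141 170 167 169 146 109]
 [ 83 153 165 162 164 181 177 175 135 111]
 [ 81 130 169 167 166 171 167 163 126 110]
 [ 79 106 141 141 145 145 143 142 123 114]
 [ 81  89 106 107 130 133 133 133 124 113]
 [ 80  82  86  87 130 140 141 141 125 112]
 [ 81  81  81  81 134 145 146 146 124 113]
 [ 80  80  80  81 134 146 147 145 121 114]]
```

Estimates: hanger B at (0.513, 0.169) with yaw ≈ -13°. The stand origin is ≈ (0.547, -0.068) with yaw ≈ -2°, and the bar is near z 0.177. I'll move over now.

Emit:
arm_command(rows=[[[60,0.2,-0.3,0.2,0],[60,0.38,-0.54,0.2,0],[60,0.38,-0.54,0.2,0],[60,0.38,-0.54,0.2,0],[60,0.38,-0.54,0.1,0],[60,0.38,-0.54,0.1,0],[60,0.38,-0.54,0.1,0],[60,0.38,-0.54,0.1,0],[60,0.38,-0.54,0,0],[60,0.38,-0.54,0,0]]], newtons=30)

```text
t: 1.75
eef_pos: [0.3891, 0.3409, 0.3044]
tool_rot: [0.0, 0.128, 0.992, 0.001]
contact_force: [0.8, -0.7, 0.2]
gripper_width: 0.702
grasp_force: 0.0
```

Emit:
arm_command(rows=[[[60,0.34,-0.48,0,0.37],[60,0.34,-0.48,0,0],[60,0.34,-0.48,0,0],[60,0.34,-0.48,0,0],[60,0.34,-0.48,0,0],[60,0.34,-0.48,0,0],[60,0,0,-0.3,0],[60,0,0,-0.3,0],[60,0,0,-0.3,0],[60,0,0,0,0]]])

```text
t: 3.0
eef_pos: [0.5095, 0.1691, 0.249]
tool_rot: [-0.001, 0.114, 0.994, -0.0]
contact_force: [-0.6, 0.1, -0.2]
gripper_width: 0.699
grasp_force: 0.0
```

```bash
python3 - <<'E'
from h import *
ims={n:np.mean([cams.read_camera(n).astype(float) for _ in range(2)],0)[:,:,::-1].astype(np.uint8) for n in("scene","top")}
o=get_obs();print(o["eef_pos"],o["tool_rot"])
for n in ims: cv2.imwrite(f"pics/{n}2.png",ims[n]); print(n,proj(n,o["eef_pos"]))
c=lambda n,x,y:cv2.resize(ims[n][y:y+120,x:x+80],(400,600),interpolation=cv2.INTER_CUBIC)
cv2.imwrite("pics/comp2.png",np.hstack([c("scene",165,140),c("top",150,130)]))
E
```

```text
[0.51089423 0.17045391 0.25051475] [7.24474484e-04 1.13081182e-01 9.93585326e-01 5.67175872e-04]
scene [202.07451361 151.81382596]
top [172.03610573 171.36528222]
```

View pics/comp2.png

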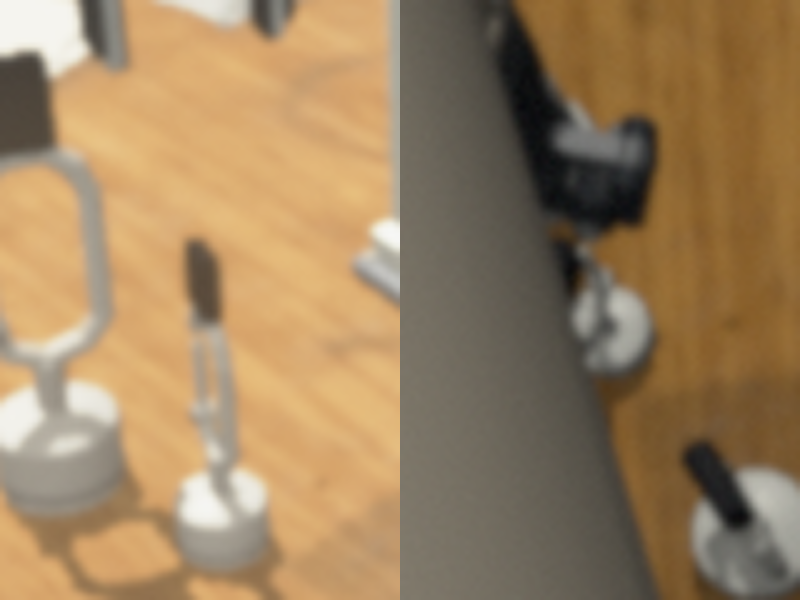

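The scene crop shows the open fingers at (115,65) and (272,30), straddling the line to the tab at (203,282), and nothing lies beside the path. I'll descend and grip.

Emit:
arm_command(rows=[[[60,0.03,-0.02,-0.39,0],[60,0,0,-0.39,0],[60,0,0,-0.39,0],[60,0,0,-0.39,0],[60,0,0,-0.37,0],[60,0,0,0,0],[0,0,0,0,0],[0,0,0,0,0],[0,0,0,0,0],[0,0,0,0,0]]], newtons=40)

```text
t: 4.45
eef_pos: [0.5129, 0.1702, 0.1344]
tool_rot: [0.001, 0.113, 0.994, 0.001]
contact_force: [-0.3, 1.1, 5.1]
gripper_width: 0.107
grasp_force: 40.2
```

Emit:
arm_command(rows=[[[0,0,0,0.1,0],[0,0,0,0.3,0],[0,0,0,0.3,0],[0,0,0,0.3,0],[0,0,0,0.3,0.4],[0,0,0,0.2,0.5],[0,0,0,0,0.5],[0,0,0,0,0.5],[0,0,0,0,0.5],[0,0,0,0,0]]])

```text
t: 5.7
eef_pos: [0.5117, 0.1691, 0.2231]
tool_rot: [-0.001, 0.017, 1.0, -0.0]
contact_force: [0.5, -0.8, -3.8]
gripper_width: 0.111
grasp_force: 39.1
```

```bash
python3 - <<'E'
from h import *
ims={n:np.mean([cams.read_camera(n).astype(float) for _ in range(2)],0)[:,:,::-1].astype(np.uint8) for n in("scene","top")}
o=get_obs();print(o["eef_pos"],o["tool_rot"],o["contact_force"],o["grasp_force"])
for n in ims: cv2.imwrite(f"pics/{n}3.png",ims[n])
c=lambda n,x,y:cv2.resize(ims[n][y:y+120,x:x+80],(400,600),interpolation=cv2.INTER_CUBIC)
cv2.imwrite("pics/comp3.png",np.hstack([c("scene",165,110),c("top",145,110)]))
E
```

```text
[0.51201679 0.1693522  0.22333979] [-2.17687119e-04  1.73385031e-02  9.99849648e-01 -1.00239380e-04] [ 0.42664909  0.48091132 -4.96514597] 39.131653904914856
```

View pics/comp3.png

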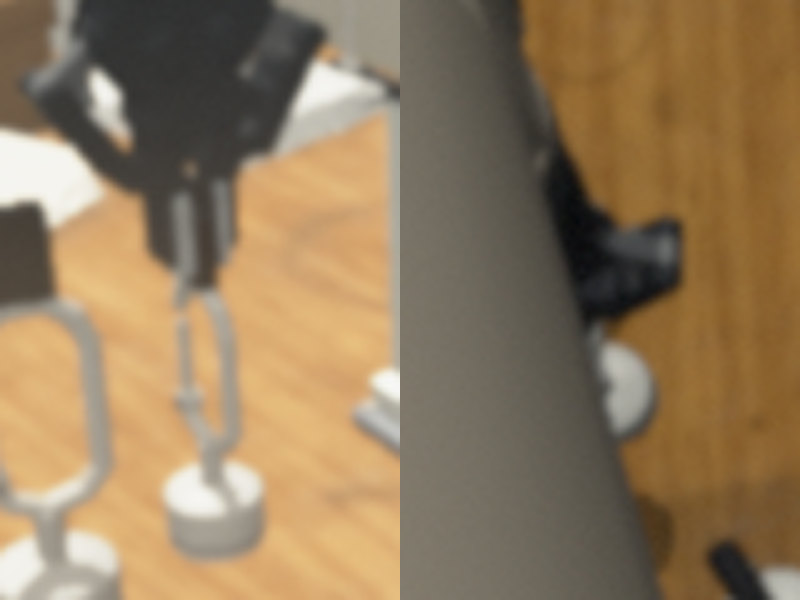

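The picture shows the right hanger held upright with its gate on the left (+x side), boss at tile (187,400) and foot at (213,510). I'll carry it to a point in front of the eye.

Emit:
arm_command(rows=[[[0,-0.02,-0.2,0,0],[0,-0.04,-0.45,0,0],[0,-0.04,-0.5,0,0],[0,-0.05,-0.5,0,0],[0,-0.05,-0.5,0,0],[0,-0.05,-0.5,0,0],[0,-0.05,-0.5,0,0],[0,-0.05,-0.5,0,0],[0,-0.02,-0.25,0,0],[0,0,0,0,0]]])

```text
t: 7.15
eef_pos: [0.4897, -0.0655, 0.2236]
tool_rot: [0.0, 0.018, 1.0, 0.0]
contact_force: [-0.9, -0.6, -3.6]
gripper_width: 0.106
grasp_force: 39.2
```

```bash
python3 - <<'E'
from h import *
ims={n:np.mean([cams.read_camera(n).astype(float) for _ in range(2)],0)[:,:,::-1].astype(np.uint8) for n in("scene","top")}
o=get_obs();e=o["eef_pos"];print(e,o["tool_rot"],o["contact_force"],o["grasp_force"])
for n in ims: cv2.imwrite(f"pics/{n}4.png",ims[n])
z0=e[2]-.1344
a=(220,105);b=(230,110)
c=lambda n,x,y:cv2.resize(ims[n][y:y+120,x:x+80],(400,600),interpolation=cv2.INTER_CUBIC)
cv2.imwrite("pics/comp4.png",np.hstack([c("scene",*a),c("top",*b)]))
T=lambda p:((proj("scene",p)-a)*5+2).round().tolist()
for k,(x,z) in {"boss":(16,64),"gate90":(16,90),"spine90":(-20,90),"disc":(0,31),"archtop":(0,130),"nose":(16,108)}.items(): print(k,T([e[0]+x/1e3,e[1]-x*.035/1e3,z0+z/1e3]))
for z in(.17,.174,.178,.182): print(z,[T([.547+.035*y,-.068+y,z]) for y in(.018,0,-.018)])
E
```

```text
[ 0.49018158 -0.06313779  0.22342472] [-7.71893613e-05  1.60562581e-02  9.99871062e-01  2.23225471e-04] [-0.31362187  0.2320301  -4.47382867] 39.18423593044281
boss [323.0, 290.0]
gate90 [325.0, 243.0]
spine90 [376.0, 267.0]
disc [342.0, 359.0]
archtop [351.0, 177.0]
nose [327.0, 209.0]
0.17 [[248.0, 240.0], [275.0, 231.0], [301.0, 222.0]]
0.174 [[248.0, 233.0], [275.0, 224.0], [301.0, 215.0]]
0.178 [[248.0, 226.0], [275.0, 217.0], [302.0, 208.0]]
0.182 [[249.0, 219.0], [275.0, 210.0], [302.0, 201.0]]
```

View pics/comp4.png

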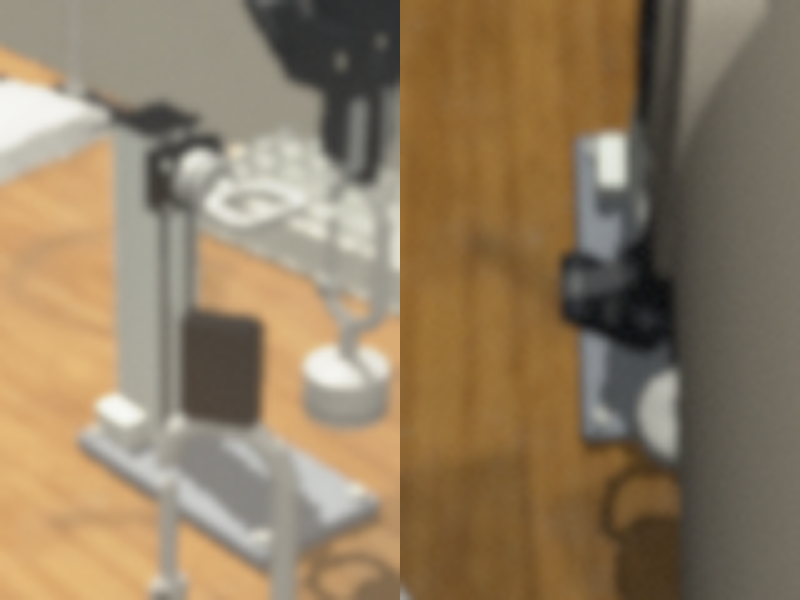

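The scene crop shows the eye's front bar from about (240,220) to (300,200), which fits z≈0.178–0.18. It lies level with the mouth of the hanger, whose boss is at about (332,295). I'll raise the grip and press the gate on slowly.

Emit:
arm_command(rows=[[[0,0,-0.04,0,0],[0,0.1,-0.01,0,0],[0,0.1,0,0,0],[0,0.1,0,0,0],[0,0.1,-0.01,0,0],[0,0.06,0,0,0],[0,0.06,0,0,0],[0,0.06,-0.01,0,0],[0,0.06,0,0,0],[0,0,0,0,0]]], newtons=100)

```text
t: 8.6
eef_pos: [0.5283, -0.0688, 0.2233]
tool_rot: [-0.0, 0.017, 1.0, -0.0]
contact_force: [-1.2, 0.2, -4.2]
gripper_width: 0.098
grasp_force: 100.0
```

Emit:
arm_command(rows=[[[0,0.05,0,0,0],[0,0.05,0,0,0],[0,0.05,0,0,0],[0,0.05,0,0,0],[0,0.05,0,0,0],[0,0.03,0,0,0],[0,0,0,0,0],[0,0,0,0,0],[0,0,0,0,0],[0,0,0,0,0]]])

```text
t: 9.85
eef_pos: [0.5452, -0.0687, 0.2235]
tool_rot: [0.0, 0.017, 1.0, 0.0]
contact_force: [-0.7, -0.3, -5.8]
gripper_width: 0.096
grasp_force: 99.9
```

```bash
python3 - <<'E'
from h import *
im=np.mean([cams.read_camera("scene").astype(float) for _ in range(3)],0)[:,:,::-1].astype(np.uint8)
o=get_obs();e=o["eef_pos"];print(e,o["tool_rot"],o["contact_force"],o["grasp_force"],o["torque"])
a=(240,120);c=cv2.resize(im[a[1]:a[1]+75,a[0]:a[0]+80],(640,600),interpolation=cv2.INTER_CUBIC);cv2.imwrite("pics/c5.png",c)
z0=e[2]-.1344
T=lambda p:((proj("scene",p)-a)*8+3.5).round().tolist()
for k,(x,z) in {"boss":(16,64),"spine90":(-20,90),"disc":(0,31),"archtop":(0,130),"nose":(16,108)}.items(): print(k,T([e[0]+x/1e3,e[1]-x*.035/1e3,z0+z/1e3]))
for z in(.174,.178,): print(z,[T([.547+.035*y,-.068+y,z]) for y in(.018,0,-.018)])
E
```

```text
[ 0.54520239 -0.06871761  0.22350457] [2.31667950e-05 1.70980788e-02 9.99853817e-01 2.72990667e-05] [-0.70384604  0.30744213 -6.70780707] 99.8807430267334 [ 0.03884396  0.17103951 -0.00876886]
boss [252.0, 283.0]
spine90 [328.0, 245.0]
disc [282.0, 390.0]
archtop [290.0, 107.0]
nose [255.0, 157.0]
0.174 [[238.0, 253.0], [280.0, 239.0], [322.0, 224.0]]
0.178 [[238.0, 242.0], [281.0, 227.0], [323.0, 213.0]]
```

View pics/c5.png

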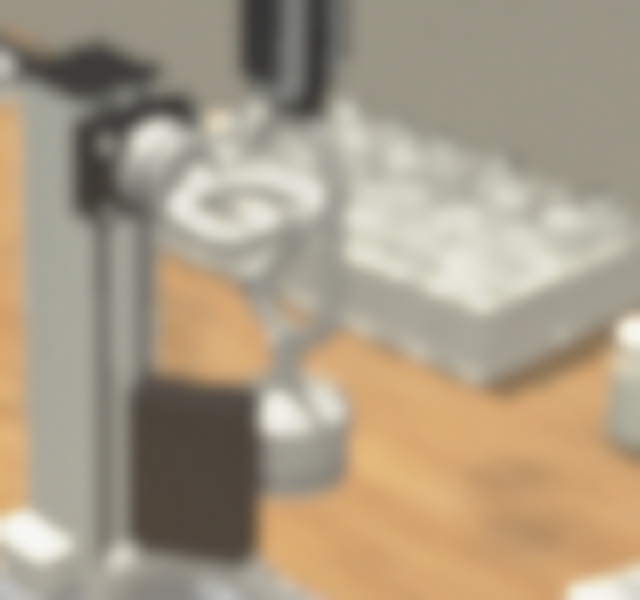

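The crop shows the eye's bar inside the hook: spine at x≈335, nose above the bar at (250,125), and the gate leaning inward from boss (262,285) to (300,230). I'll lower it now.

Emit:
arm_command(rows=[[[0,0.03,0,0,0],[0,0,0,-0.06,0],[0,0,0,-0.06,0],[0,0,0,-0.06,0],[0,0,0,-0.06,0],[0,0,0,-0.06,0],[0,0,0,-0.03,0],[0,0,0,-0.03,0],[0,0,0,0,0],[0,0,0,0,0]]])

```text
t: 11.25
eef_pos: [0.5471, -0.0687, 0.202]
tool_rot: [0.0, 0.017, 1.0, 0.0]
contact_force: [0.7, 0.4, -4.2]
gripper_width: 0.095
grasp_force: 99.9
```

Emit:
arm_command(rows=[[[0,0,0,-0.02,0],[0,0,0,0,0],[0,0,0,-0.02,0],[0,0,0,0,0],[0,0,0,-0.02,0],[0,0,0,0,0],[0,0,0,-0.02,0],[0,0,0,0,0],[0,0,0,0,0],[0,0,0,0,0]]])

```text
t: 12.5
eef_pos: [0.547, -0.0687, 0.1971]
tool_rot: [0.0, 0.017, 1.0, 0.0]
contact_force: [1.4, 0.2, -3.4]
gripper_width: 0.099
grasp_force: 99.9
```

```bash
cat > f.py <<'E'
from h import *
L=[]
for _ in range(4): cams.read_camera("scene"); o=get_obs(); L.append(np.r_[o["contact_force"],o["torque"]])
print(o["t"],o["eef_pos"].round(4) if hasattr(o["eef_pos"],"round") else o["eef_pos"],np.mean(L,0).round(2),np.round([l[2] for l in L],1))
E
python3 f.py
```

```text
12.7 [ 0.547  -0.0687  0.1971] [ 0.14  0.15 -3.4   0.01 -0.01  0.01] [-3.1 -3.8 -3.1 -3.6]
```

Emit:
arm_command(rows=[[[0,0,0,-0.02,0],[0,0,0,0,0],[0,0,0,0,0],[0,0,0,0,0],[0,0,0,0,0],[0,0,0,0,0],[0,0,0,0,0],[0,0,0,0,0],[0,0,0,0,0],[0,0,0,0,0]]])

```text
t: 13.95
eef_pos: [0.547, -0.0688, 0.1959]
tool_rot: [-0.0, 0.017, 1.0, 0.0]
contact_force: [0.6, 0.7, -3.9]
gripper_width: 0.095
grasp_force: 99.9
```

```bash
python3 f.py
```

```text
14.15 [ 0.5469 -0.0688  0.1959] [ 0.17  0.12 -4.68  0.   -0.   -0.02] [-4.4 -4.5 -4.8 -5. ]
```

Emit:
arm_command(rows=[[[0,0,0,-0.01,0],[0,0,0,0,0],[0,0,0,0,0],[0,0,0,0,0],[0,0,0,-0.01,0],[0,0,0,0,0],[0,0,0,0,0],[0,0,0,0,0],[0,0,0,0,0],[0,0,0,0,0]]])

```text
t: 15.4
eef_pos: [0.547, -0.0687, 0.1947]
tool_rot: [-0.0, 0.017, 1.0, 0.0]
contact_force: [0.2, 0.4, -4.5]
gripper_width: 0.098
grasp_force: 99.9
```

```bash
python3 f.py
```

```text
15.6 [ 0.547  -0.0688  0.1947] [ 0.07  0.25 -3.5   0.   -0.01 -0.01] [-3.2 -4.2 -2.9 -3.7]
```

Emit:
arm_command(rows=[[[0,0,0,-0.01,0],[0,0,0,0,0],[0,0,0,0,0],[0,0,0,0,0],[0,0,0,-0.01,0],[0,0,0,0,0],[0,0,0,0,0],[0,0,0,0,0],[0,0,0,0,0],[0,0,0,0,0]]])

```text
t: 16.85
eef_pos: [0.5472, -0.0688, 0.1939]
tool_rot: [0.0, 0.017, 1.0, 0.0]
contact_force: [-2.3, 1.0, 5.0]
gripper_width: 0.094
grasp_force: 101.1
```

```bash
python3 f.py
```

```text
17.05 [ 0.5472 -0.0688  0.1939] [-2.16  0.26  5.5   0.09  0.62 -0.01] [5.5 5.5 5.8 5.2]
```

The bar now carries about 9–10 N (the weight plus some push). I'll ease up slightly, centre it along x, and check.

Emit:
arm_command(rows=[[[0,0,0,0.007,0],[0,-0.01,0,0,0],[0,-0.01,0,0,0],[0,0,0,0,0],[0,0,0,0,0],[0,0,0,0,0],[0,0,0,0,0],[0,0,0,0,0],[0,0,0,0,0],[0,0,0,0,0]]])

```text
t: 18.3
eef_pos: [0.5461, -0.0687, 0.1941]
tool_rot: [0.0, 0.017, 1.0, 0.0]
contact_force: [5.0, 0.2, 1.9]
gripper_width: 0.097
grasp_force: 100.9
```

```bash
python3 f.py; python3 - <<'E'
from h import *
im=np.mean([cams.read_camera("scene").astype(float) for _ in range(3)],0)[:,:,::-1].astype(np.uint8)
a=(240,120);cv2.imwrite("pics/c6.png",cv2.resize(im[a[1]:a[1]+75,a[0]:a[0]+80],(640,600),interpolation=cv2.INTER_CUBIC))
E
```

```text
18.5 [ 0.5459 -0.0688  0.1941] [ 4.04  0.55  2.5   0.02 -1.02 -0.  ] [2.4 2.5 2.3 2.9]
```

View pics/c6.png

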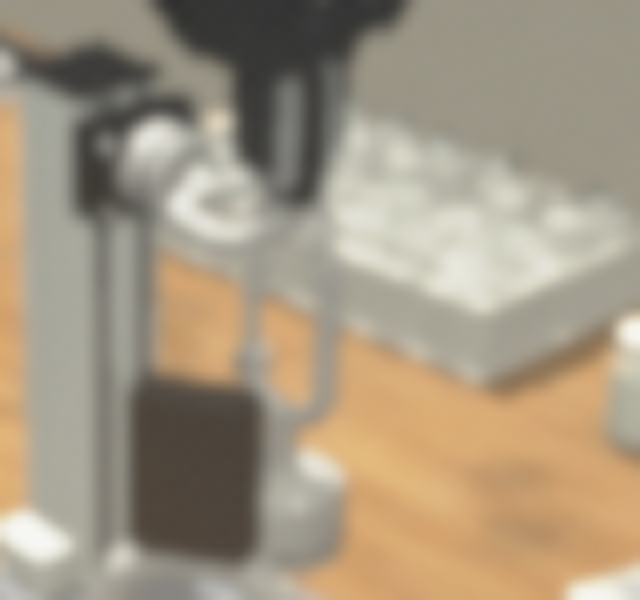

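The crop shows the gate straight and shut (boss at (250,355), bar up to (250,240)), with the eye's bar under the arch at (275,205). I'll trim x, then release and rise.

Emit:
arm_command(rows=[[[0,0.012,0,0,0],[0,0,0,0.003,0],[0,0,0,0,0],[0,0,0,0,0],[0,0,0,0,0],[0,0,0,0,0],[0,0,0,0,0],[0,0,0,0,0],[0,0,0,0,0],[0,0,0,0,0]]], newtons=40)

```text
t: 19.9
eef_pos: [0.5463, -0.0687, 0.194]
tool_rot: [-0.0, 0.017, 1.0, 0.0]
contact_force: [0.1, 0.2, 4.4]
gripper_width: 0.099
grasp_force: 101.0
```

```bash
python3 f.py
```

```text
20.1 [ 0.5463 -0.0688  0.194 ] [0.36 0.42 3.88 0.1  0.01 0.01] [3.9 4.  3.4 4.2]
```

Emit:
arm_command(rows=[[[0,0,0,0.005,0],[0,0,0,0,0],[0,0,0,0,0],[14,0,0,0,0],[25,0,0,0,0],[40,0,0,0,0],[50,0,0,0,0],[50,0,0,0,0],[50,0,0,0.1,0],[50,0,0,0.2,0]]])

```text
t: 21.35
eef_pos: [0.5463, -0.0688, 0.2128]
tool_rot: [-0.0, 0.017, 1.0, -0.0]
contact_force: [0.1, -0.0, -0.6]
gripper_width: 0.587
grasp_force: 0.0
```

Emit:
arm_command(rows=[[[50,0,0,0.3,0],[50,0,0,0.4,0],[50,0,0,0.4,0],[50,0,0,0.4,0],[50,0,0,0.2,0],[50,0,0,0,0],[50,0,0,0,0],[50,0,0,0,0],[50,0,0,0,0],[50,0,0,0,0]]])

```text
t: 22.6
eef_pos: [0.5464, -0.0687, 0.3141]
tool_rot: [-0.0, 0.017, 1.0, -0.0]
contact_force: [-0.6, -0.1, 0.4]
gripper_width: 0.589
grasp_force: 0.0
```

```bash
python3 f.py; python3 - <<'E'
from h import *
r=lambda:np.mean([cams.read_camera("scene").astype(float) for _ in range(3)],0)[:,:,::-1].astype(np.uint8)
a=(240,120);i1=r();i2=r()
print(np.abs(i1.astype(int)-i2)[120:195,240:320].mean())
cv2.imwrite("pics/c7.png",cv2.resize(i2[a[1]:a[1]+75,a[0]:a[0]+80],(640,600),interpolation=cv2.INTER_CUBIC))
E
```

```text
22.8 [ 0.5465 -0.0688  0.3144] [ 0.02  0.01  0.59 -0.01  0.   -0.  ] [ 1.1 -0.1  1.   0.4]
0.3845
```

View pics/c7.png

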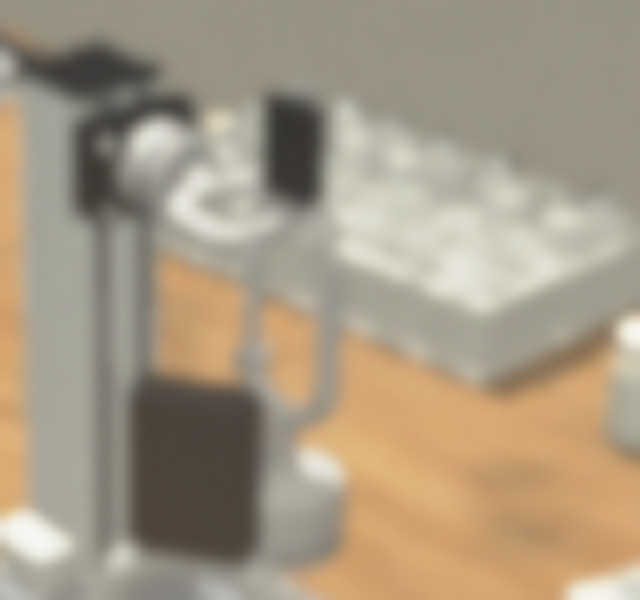

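The weight hangs upright and still on the eye with the gate shut and the tab free at (292,150). I'll hand in.

```bash
python3 -c "
from station import job
print(job.hand_in())"
```

```text
the job is handed in; nothing more can be done
None
```

The job is handed in: the weight hangs still and upright from the eye with the gate shut and the gripper clear (estimated peak load on the cell about 10 N, 23 s used, no verdict returned), but I viewed 11 pictures, one over the limit of 10.

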